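# Set the globe painter's dividing dial

## Task

The small globe stands on a dividing dial so that it can be turned to the next meridian for painting. With a fingertip or the outside of the closed fingers, gently push the dial's upright wooden tab round (either way) until the black index line on the dial lines up with the one long line of the scale on the white plate, then take the hand away. Do not pinch or grip anything; leave the small globe standing in the middle of the dial, and do not disturb the jar, eraser and paint tube beside it.

Things in the scene. Friction and masses are not known exactly. Their poses are not given: they have to be found in the camera images.
- dial (a joint): angle of the dial about its vertical axis, rad, growing counter-clockwise from above. 0 (or any whole turn, 6.283) = index line on the long scale line. The dial turns freely both ways with a light friction (about 0.06 N m, under 1 N at the tab) and stays where it is left. It starts anywhere between 0.8 and 5.48
- dial_centre (a point): centre of the dial, on its vertical turning axis, at the level of the dial's top face (20 mm above the table). The dial is a flat bare-metal disc 184 mm across, its top 6 mm above a fixed white round plate 244 mm across and 14 mm high, screwed to the table. The point's axes are those of the plate: its -x points at the long scale line
- scale_line (a point): the target: point where the long scale line meets the dial's rim, 92 mm from the dial's axis, at the level of the dial's top. The long line is black, 5 mm wide and 25 mm long, radial, on the white plate just outside the dial; the 35 other scale lines are short (8 mm) and thin (1.5 mm), 10 degrees apart, near the plate's edge
- dial_index (a point): outer end of the dial's index line, at the rim, 92 mm from the axis, at the level of the dial's top. The index line is the one black radial line on the metal disc, 5 mm wide and 61 mm long, on the opposite side from the tab; it turns with the dial
- dial_tab (a point): centre of the dial's upright wooden tab, the part to push: a radial fin 36 mm long along the radius (from 50 to 86 mm from the axis), 10 mm thick, its top 25.5 mm above the dial's top face (45.5 mm above the table). This point lies 68 mm from the axis, 12.5 mm above the dial's top face, exactly opposite the index line, and turns with the dial. Its x axis points outward along the radius
- little_globe: thumb-size loose globe on a round foot, 36 mm across, 50 mm high, standing upright in the middle of the dial and turning with it; origin at the centre of its underside, z up
- pigment_jar: bystander: loose jar with a black cap, 59 mm across, 95 mm high, standing on the table beside the plate; origin at the centre of its underside
- eraser: bystander: loose eraser 18 x 38 x 11 mm lying beside the plate; origin at the centre of its underside
- paint_tube: bystander: loose paint tube 32 x 92 x 17 mm lying beside the plate; origin at the centre of its underside

How it is judged (in metres and radians):
At the end, for the whole second after the job is handed in: The outer end of the index line is within 5 mm (about 3 degrees) of the end of the long scale line and the dial is at rest; the small globe stands upright at rest on the dial, within 12 mm of its centre; jar, eraser and paint tube are within 15 mm of where they started (horizontal distance between dial_index and scale_line below 0.005 m and velocity of joint dial between -0.03 and 0.03 rad/s and horizontal distance between little_globe and dial_centre below 0.012 m and angle between little_globe's own z axis and vertical below 0.15 rad and z of little_globe in the frame of dial_centre below 0.004 m and linear speed of little_globe below 0.02 m/s and distance of each of pigment_jar, eraser, paint_tube from where it was at the start of the episode below 0.015 m); the robot touches nothing.
It fails at once if the fingers squeeze, strike or press the dial or its tab with more than 25 N (contact force between the fingers and dial above 25 N).
It fails at once if the small globe is lifted, tipped or pushed off the middle of the dial (more than 12 mm) (horizontal distance between little_globe and dial_centre above 0.012 m or z of little_globe in the frame of dial_centre above 0.006 m or angle between little_globe's own z axis and vertical above 0.3 rad).
It fails at once if the pigment jar is moved by more than 15 mm (distance of pigment_jar from where it was at the start of the episode above 0.015 m).
It fails at once if the eraser is moved by more than 15 mm (distance of eraser from where it was at the start of the episode above 0.015 m).
It fails at once if the paint tube is moved by more than 15 mm (distance of paint_tube from where it was at the start of the episode above 0.015 m).
It also fails if it takes over 45 s, if anything falls off the work surface, if the arm or the gripper's body presses on something with over 40 N, if the wrist force passes 120 N, or if a joint passes its speed limit or range.

## Robot

A 6-joint arm with a two-finger parallel gripper is mounted at the origin on a cart in front of the work surface, level with it; the furniture and walls round the work are solid. World frame = base frame: x ahead of the robot, y to its left, z up, the work surface at z = 0. Lengths are in mm, angles in rad, forces in N, time in s.
With the tool pointing down it reaches from about 350 to 775 mm from the base axis. Payload 7.3 kg.
Tool frame: the origin (TCP) lies at the very end of the fingers, on their centre line; the grasp point (between the pads) lies 19 mm behind it (bot.tcp_to_grasp is the distance from the TCP to the grasp point, in mm); z points along the fingers, y is the direction in which the jaws open and shut (so a half turn about z gives the same grasp; the last joint's range is limited). The gripper opens to 92 mm and grips with 3 to 60 N. Pads are 19 mm wide; open, the fingers measure 130 mm over their backs; the gripper's body (75 mm by 190 mm) begins 47 mm behind the grasp point.
Start: joints at [1.043, 0.342, 1.524, -0, 1.275, -0.146], TCP at [195.599, 487.225, 204.241] pointing down, gripper open.
Joint ranges: [-2.53, 2.53], [-0.77, 2.02], [0.04, 2.7], [-1, 4.14], [0.28, 2.66], [-3.11, 3.11]. Speed limits (rad/s): [2.57, 2.57, 3.14, 3.14, 3.14, 3.14].

## Interface

Orientations are given as [roll, pitch, yaw] about the fixed x, y, z axes, in that order (R = Rz(yaw) Ry(pitch) Rx(roll)).
In Python, from plant import bot gives the robot as it stands. The module is installed in compiled form; this text tells all that it offers.
- The arm moves only by the tool carry_out, never from a script. Its argument "motion" is a list of rows, each a list of 5 numbers: the closure, from 0 (fully open) to 1 (shut), then the shift along the tool's x, y, z in mm, then the turn about the tool's z in degrees. In form: [[claw, dx, dy, dz, spin], ...]. A call has 1 to 10 rows; each row is the pose to reach, as a shift and turn from the pose measured when the call began, along the tool's axes at that moment; what a row does not reach only later rows make up. A row lasts 1/8 s, in which the tool goes at most 62.5 mm and 10.7 degrees, less where a joint would pass 70% of its speed; a pose out of reach is approached as far as the arm can. A call with a gripper value outside its range is refused whole. The fingers move at their own pace and stop on an object; the grip force is fixed at half the most. Time passes only in rows, so rows that repeat a pose let the fingers close. It gives the time, the measured TCP pose, the force and the opening at its end, in the units of the state.
- bot.get_obs(): the state, without advancing time (a new reading comes with each control period).
- bot.capture(name): name is "scene" or "top" or "wrist"; returns a dict with "color" (420x560x3 uint8, red, green, blue), "depth" (420x560 float32, mm along the optical axis (not along the pixel's ray), 0 where there is no reading), "K" (3x3 intrinsics, pixels), "camera_from_world" (4x4, takes a point from world to camera coordinates). Camera axes: x right, y down, z forward; pixel columns grow to the right and rows downward; lengths in mm; the calibration is good to about 2 mm. The wrist camera is an equidistant fisheye: a pixel r from the principal point sees the ray r / f radians off the axis. A picture is of the moment at which its call begins.
- bot.close_job(): hands the job in, once; it reports no verdict.
The state is a dict: "time": time; "joint_positions": joint angles; "dq": joint speeds; "tau": joint torques, N m; "tool_pos": TCP position; "tcp_rot": TCP orientation; "contact_force": force on the tool from outside, world axes, zero at the start; "moment": the same for the moment, N m; "grip_width": finger opening in mm.
Only numpy, scipy, OpenCV 4.12 (cv2) and the standard library are available. Lean on these libraries where they do the work, as an engineer would, in place of code of your own. Each camera call takes 0.05 s, during which the arm holds its last target.

## Working session

There is one attempt and no reset: what is moved stays moved. The work goes in short steps, Python scripts to look and compute and a tool call to move; the robot and the scene stay as the last step left them, time stands still between calls to the robot, and variables do not carry over. Pictures are saved under pics/ and viewed, and the job is handed in when it is done.

Besides the shell and the picture viewer there is one more tool, called after "Request:" as a command line: name --pt "numbers of a row" for each row, then --argument value for the rest. carry_out: Moves the arm, as the interface text tells. Its arguments: {"type":"object","properties":{"motion":{"type":"array","items":{"type":"array","items":{"type":"number"}}}},"required":["motion"]}

```bash
mkdir -p pics
python3 - <<'E'
from plant import bot
import cv2,numpy as np
o=bot.get_obs()
for k in("time","tool_pos","tcp_rot","contact_force","grip_width"):print(k,o[k])
for n in("top","scene"):
    c=bot.capture(n); cv2.imwrite(f"pics/{n}0.png",c["color"][:,:,::-1]); print(n,c["K"].tolist(),c["camera_from_world"].round(3).tolist())
    np.savez(f"{n}0.npz",**c)
E
```

```text
time 0.0
tool_pos [195.36793785 486.8189694  203.5372859 ]
tcp_rot [-3.14004249e+00 -2.41120793e-04  2.75975857e+00]
contact_force [ 0.35962707 -0.24067864 -0.35295624]
grip_width 91.84619714291115
top [[476.0237702181385, 0.0, 281.96171421184124], [0.0, 476.0237702181385, 214.12730659757608], [0.0, 0.0, 1.0]] [[0.027, -1.0, 0.013, -4.806], [-0.998, -0.028, -0.059, 586.915], [0.059, -0.012, -0.998, 1221.769], [0.0, 0.0, 0.0, 1.0]]
scene [[488.13209418687654, 0.0, 269.6325894918903], [0.0, 488.13209418687654, 207.4638372127291], [0.0, 0.0, 1.0]] [[0.644, -0.765, -0.007, -373.576], [-0.471, -0.39, -0.791, 318.318], [0.602, 0.513, -0.612, 658.503], [0.0, 0.0, 0.0, 1.0]]
```

View pics/top0.png

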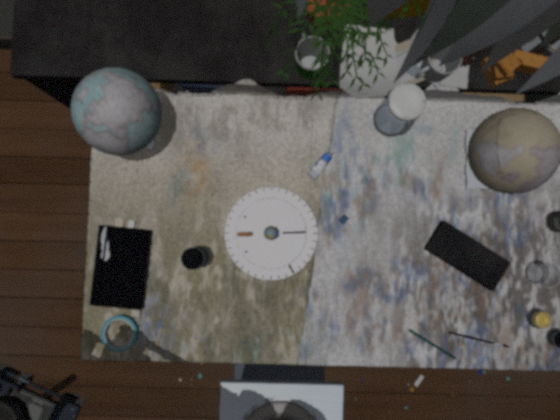

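View pics/scene0.png

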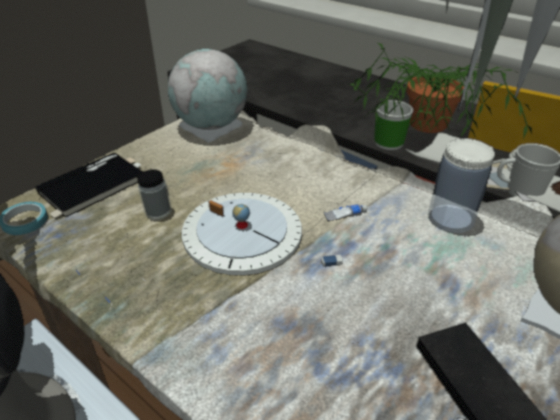

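```bash
cat > h.py <<'E'
import numpy as np
def ray(c,u,v,z):
    K=c["K"];T=c["camera_from_world"];R=T[:3,:3];t=T[:3,3]
    o=-R.T@t; d=R.T@np.linalg.inv(K)@np.array([u,v,1.]); return o+d*(z-o[2])/d[2]
def proj(c,p):
    q=c["K"]@(c["camera_from_world"][:3,:3]@np.array(p,float)+c["camera_from_world"][:3,3]); return q[:2]/q[2]
E
python3 - <<'E'
import cv2
i=cv2.imread("pics/top0.png")[150:310,170:370]
cv2.imwrite("pics/crop0.png",cv2.convertScaleAbs(cv2.resize(i,None,fx=4,fy=4,interpolation=cv2.INTER_CUBIC)[:600],alpha=1.3))
E
```

```text
(no output)
```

View pics/crop0.png

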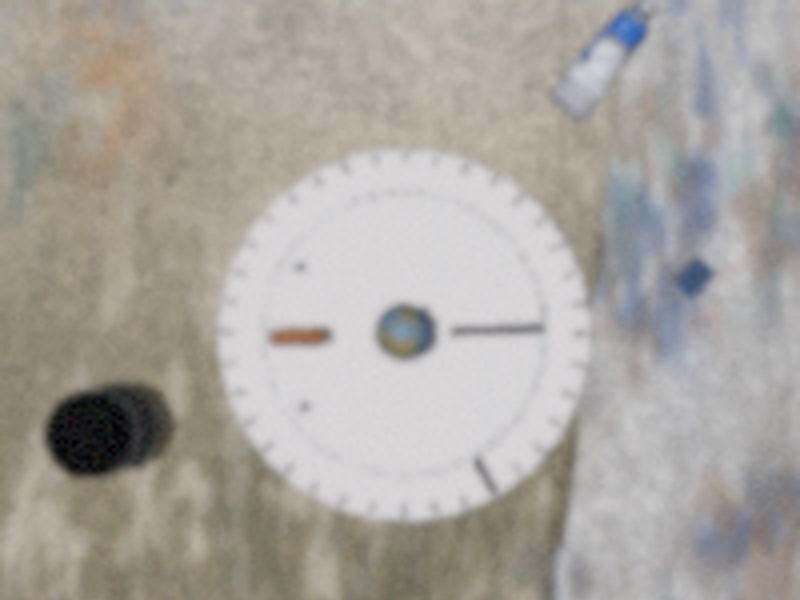

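Enlarged crop (x4, offset 170,150): the index line runs (452,330)-(543,327), the long scale line (478,460)-(494,490), the tab is at (300,336), and the plate centre is about (404,336).

Run:
```python
import numpy as np
from h import *
c=np.load("top0.npz")
f=lambda u,v,z:ray(c,170+u/4,150+v/4,z)
P={k:f(*a) for k,a in dict(L=(217,336,14),R=(592,336,14),T=(404,149,14),B=(404,522,14),i0=(452,330,20),i1=(543,327,20),s0=(478,460,14),s1=(494,490,14),tab=(299,336,45.5),globefoot=(406,334,20),jar=(90,433,95),eraser=(693,278,11),tube=(590,75,10)).items()}
for k in P:print(k,P[k].round(1))
C=(P["L"]+P["R"]+P["T"]+P["B"])/4;print("C",C)
a=lambda p:np.degrees(np.arctan2(*(p-C)[[1,0]]))
for k in("i0","i1","s0","s1","tab"):print(k,a(P[k]),np.hypot(*(P[k]-C)[:2]))
d=P["i1"]-P["i0"];print(np.degrees(np.arctan2(d[1],d[0])))
d=P["s1"]-P["s0"];print(np.degrees(np.arctan2(d[1],d[0])))
```

```text
L [531.2 159.7  14. ]
R [537.8 -84.1  14. ]
T [656.7  41.7  14. ]
B [414.3  34.9  14. ]
i0 [539.1   7.2  20. ]
i1 [542.6 -51.7  20. ]
s0 [455.4 -12.   14. ]
s1 [436.3 -22.8  14. ]
tab [532.1 104.4  45.5]
globefoot [535.7  36.9  20. ]
jar [469.3 225.6  95. ]
eraser [ 577.5 -149.7   11. ]
tube [709.6 -79.3  10. ]
C [534.95953801  38.03232634  14.        ]
i0 -82.40388569034054 31.07264261396515
i1 -85.12744954888923 90.05116779876346
s0 -147.84811006645097 93.94639453746574
s1 -148.31710984431297 115.88135506937373
tab 92.44775251070408 66.45895144689757
-86.56065781346051
-150.32468103992903
```

Request:
carry_out --pt "1 -41 -25 0 6.5" --pt "1 -83 -50 0 13" --pt "1 -124 -74 0 19.5" --pt "1 -166 -99 0 26" --pt "1 -207 -124 0 32.5" --pt "1 -248 -148 0 39" --pt "1 -290 -173 0 45.5" --pt "1 -331 -198 0 52" --pt "1 -373 -223 0 58.5" --pt "1 -414 -247 0 65"

```text
time: 1.35
tool_pos: [488.1, 101.9, 203.6]
tcp_rot: [-3.14, 0.001, 1.621]
contact_force: [0.2, 0.9, -0.3]
grip_width: 0.8
```

Request:
carry_out --pt "1 0 0 0 0" --pt "1 0 0 0 0"

```text
time: 1.6
tool_pos: [487.5, 102.1, 203.1]
tcp_rot: [-3.139, 0.001, 1.622]
contact_force: [-0.1, 0.2, 0.1]
grip_width: 0.6
```

Run:
```python
from plant import bot
import cv2,numpy as np
o=bot.get_obs()
for k in("time","tool_pos","tcp_rot","contact_force","grip_width","joint_positions"):print(k,o[k])
for n in("scene","wrist"):
    c=bot.capture(n); cv2.imwrite(f"pics/{n}1.png",c["color"][:,:,::-1])
```

```text
time 1.6
tool_pos [487.54728963 102.14871949 203.13643   ]
tcp_rot [-3.13883578e+00  6.71914824e-04  1.62168126e+00]
contact_force [-0.05399071  0.17610426  0.09717732]
grip_width 0.6153184222389554
joint_positions [ 5.30085737e-02  2.95585205e-01  1.59487000e+00 -7.00959871e-04
  1.25389581e+00  2.34392032e-03]
```

View pics/scene1.png

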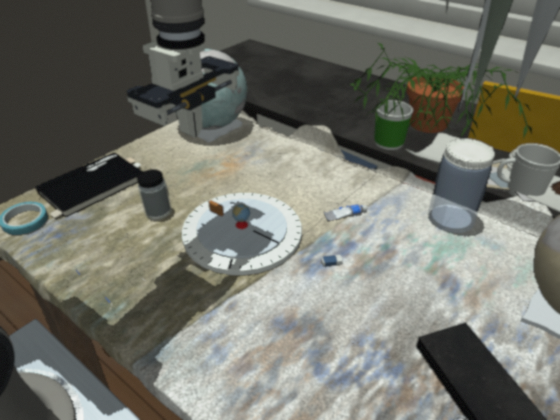

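View pics/wrist1.png

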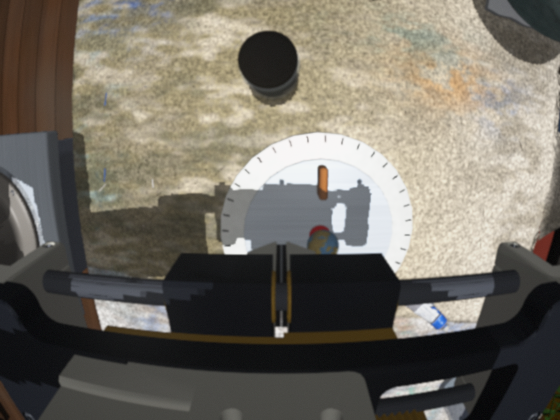

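Scene: the gripper hovers clear over the plate, with the tab at (216,207) and the jar at (155,195). The wrist view shows the closed fingers at (282,300) and the tab at (322,180). I'll descend behind the tab.

Request:
carry_out --pt "1 0 0 30 0" --pt "1 0 0 60 0" --pt "1 0 0 90 0" --pt "1 0 0 120 0" --pt "1 0 0 140 0" --pt "1 0 0 155 0" --pt "1 0 0 165 0" --pt "1 0 0 172 0" --pt "1 0 0 174 0" --pt "1 0 0 174 0"

```text
time: 2.95
tool_pos: [487.3, 102.7, 29.8]
tcp_rot: [-3.14, 0.001, 1.623]
contact_force: [-0.5, -0.2, -0.1]
grip_width: 0.5
```

Run:
```python
from plant import bot
import cv2,numpy as np
o=bot.get_obs()
for k in("time","tool_pos","tcp_rot","contact_force"):print(k,o[k])
for n in("scene","wrist","top"):
    c=bot.capture(n); cv2.imwrite(f"pics/{n}2.png",c["color"][:,:,::-1])
i=cv2.imread("pics/scene2.png")[100:290,130:330]
cv2.imwrite("pics/scene2c.png",cv2.resize(i,None,fx=3,fy=3,interpolation=cv2.INTER_CUBIC))
```

```text
time 2.95
tool_pos [487.26569219 102.68346265  29.76448731]
tcp_rot [-3.14011737e+00  7.43117552e-04  1.62305873e+00]
contact_force [-0.51987475 -0.24546512 -0.11615086]
```

View pics/scene2c.png

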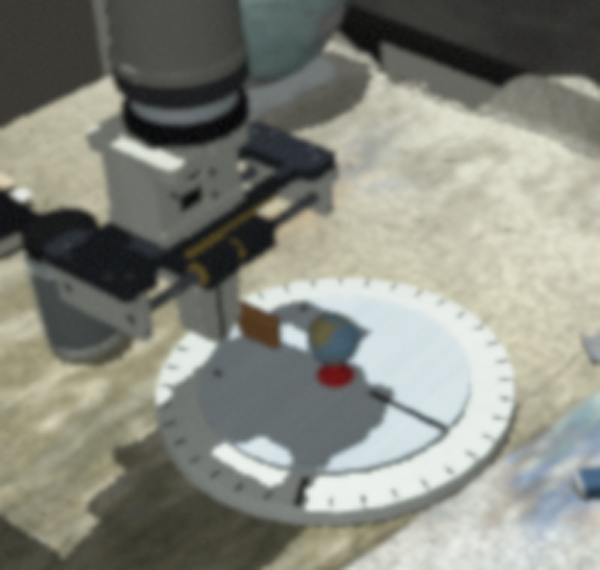

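View pics/wrist2.png

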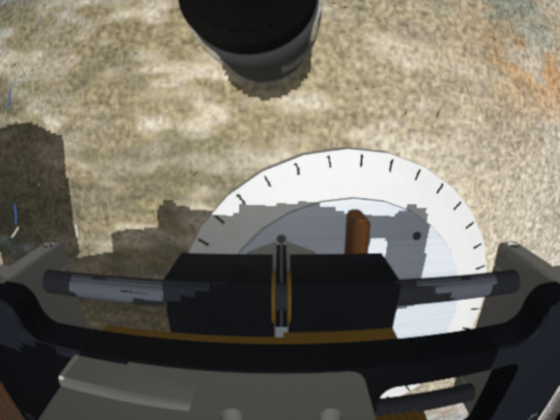

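```bash
cat >> h.py <<'E'
C0=np.array([535.,38.])
def rows(obs,thetas,off=24,r=68):
    x,y,_=obs["tool_pos"]; yaw=obs["tcp_rot"][2]
    X=np.array([np.cos(yaw),np.sin(yaw)]);Y=np.array([np.sin(yaw),-np.cos(yaw)])
    for th in thetas:
        a=np.radians(th);u=np.array([np.cos(a),np.sin(a)]);t=np.array([u[1],-u[0]])
        d=C0+r*u-off*t-[x,y]
        print(th,[1,round(float(d@X),1),round(float(d@Y),1),0,round(float(np.degrees(yaw))-th,1)])
E
python3 - <<'E'
from plant import bot
from h import *
o=bot.get_obs()
rows(o,[100,97,94,90,86,82,78,74,70,66])
E
```

```text
100 [1, -2.5, 12.1, 0, -7.0]
97 [1, -0.9, 15.5, 0, -4.0]
94 [1, 0.5, 19.0, 0, -1.0]
90 [1, 2.1, 23.8, 0, 3.0]
86 [1, 3.3, 28.7, 0, 7.0]
82 [1, 4.2, 33.6, 0, 11.0]
78 [1, 4.8, 38.6, 0, 15.0]
74 [1, 5.0, 43.7, 0, 19.0]
70 [1, 4.9, 48.7, 0, 23.0]
66 [1, 4.4, 53.7, 0, 27.0]
```

Request:
carry_out --pt "1 0 7 0 0" --pt "1 0 12 0 0" --pt "1 0 16 0 0" --pt "1 0.5 19 0 0" --pt "1 2 24 0 3" --pt "1 3.3 28.7 0 7" --pt "1 4.2 33.6 0 11" --pt "1 4.8 38.6 0 15" --pt "1 5 43.7 0 19" --pt "1 4.4 49 0 23"

```text
time: 4.35
tool_pos: [536.2, 109.7, 29.8]
tcp_rot: [-3.141, 0.001, 1.22]
contact_force: [-0.0, -0.5, -0.4]
grip_width: 0.3
```

Run:
```python
from plant import bot
import cv2,numpy as np
from h import *
o=bot.get_obs()
for k in("time","tool_pos","tcp_rot","contact_force"):print(k,o[k])
for n in("scene","top"):
    c=bot.capture(n); cv2.imwrite(f"pics/{n}3.png",c["color"][:,:,::-1])
i=cv2.imread("pics/scene3.png")[100:290,130:330]
j=cv2.imread("pics/top3.png")[170:300,200:340]
cv2.imwrite("pics/scene3c.png",cv2.resize(i,None,fx=3,fy=3,interpolation=cv2.INTER_CUBIC))
cv2.imwrite("pics/top3c.png",cv2.resize(j,None,fx=4,fy=4,interpolation=cv2.INTER_CUBIC))
rows(o,[70,66,62,58,54,50,46,42])
```

```text
time 4.35
tool_pos [536.18830348 109.73931466  29.76634764]
tcp_rot [-3.14062612e+00  1.23801515e-03  1.21956076e+00]
contact_force [-0.03995785 -0.54182832 -0.39892605]
70 [1, 0.2, -0.6, 0, -0.1]
66 [1, 1.7, 4.2, 0, 3.9]
62 [1, 2.9, 9.1, 0, 7.9]
58 [1, 3.7, 14.1, 0, 11.9]
54 [1, 4.2, 19.1, 0, 15.9]
50 [1, 4.3, 24.1, 0, 19.9]
46 [1, 4.1, 29.1, 0, 23.9]
42 [1, 3.6, 34.1, 0, 27.9]
```

View pics/scene3c.png

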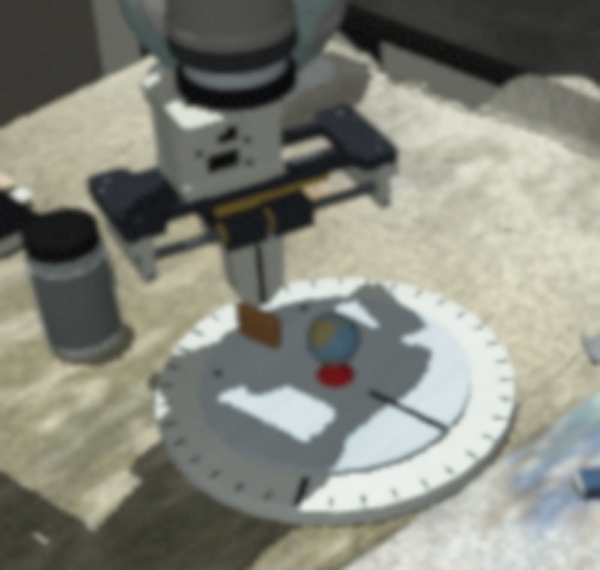

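View pics/top3c.png

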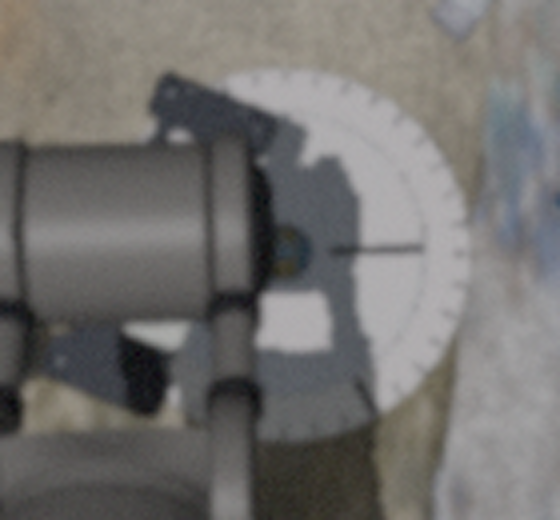

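The dial did not move: the index line is still at (445,430) in the scene crop, with no contact force. I need to check the geometry.

Run:
```python
from plant import bot
import cv2,numpy as np
from h import *
c=bot.capture("scene");np.savez("scene3.npz",**c)
f=lambda p:((proj(c,p)-[130,100])*3).round(0)
o=bot.get_obs()
print("tcp",f(o["tool_pos"]))
print("tab exp",f([531,106,45.5]),"centre",f([535,38,20]))
print("centre z from -: ",f([535,38,0]))
D=c["depth"];T=c["camera_from_world"]
def P(u,v):
    u=u/3+130;v=v/3+100;z=D[int(round(v)),int(round(u))]
    q=np.linalg.inv(c["K"])@[u,v,1]*z
    return (T[:3,:3].T@(q-T[:3,3])).round(1)
for n,u,v in [("plate left",170,400),("plate near",300,495),("plate far",340,283),("plate right",508,385),("dial",400,420),("tab",260,325),("tabtopL",243,308),("tabtopR",277,322),("finger",262,290),("finger2",240,285),("globe",335,335),("index",440,428),("table",450,530),("jarcap",60,230)]:
    print(n,P(u,v))
c=np.load("top0.npz");D=c["depth"];T=c["camera_from_world"]
for n,u,v in [("dial",420,400),("plate",404,505),("tab",299,336),("globe",404,330),("jar",90,433)]:
    u=170+u/4;v=150+v/4;z=D[int(round(v)),int(round(u))]
    print(n,(T[:3,:3].T@(np.linalg.inv(c["K"])@[u,v,1]*z-T[:3,3])).round(1))
```

```text
tcp [258. 321.]
tab exp [255. 309.] centre [333. 375.]
centre z from -:  [334. 397.]
plate left [452.3 110.3  12.8]
plate near [442.1 -19.9  13.8]
plate far [620.  109.9  15.4]
plate right [  -5.6 -499.5  651.9]
dial [529.2 -26.7  20. ]
tab [525.   95.3  40.3]
tabtopL [527.4 113.7  44.6]
tabtopR [534.5  88.4  40.6]
finger [534.8 100.9  61.8]
finger2 [519.3 105.   72.8]
globe [529.  28.  63.]
index [539.5 -51.8  20.3]
table [ 487.2 -102.9    1.9]
jarcap [466.9 223.7  93.5]
dial [493.3  26.7  19.5]
plate [425.3  35.2  15.9]
tab [532.1 104.5  44.2]
globe [537.2  37.8  71.3]
jar [469.4 225.5  95.7]
```

Run:
```python
import cv2,numpy as np
from h import *
c=dict(np.load("scene3.npz"));T=c["camera_from_world"];D=c["depth"]
print("tcp in scene2", ((proj(c,[487.3,102.7,29.8])-[130,100])*3).round())
def P(u,v):
    z=D[v,u];q=np.linalg.inv(c["K"])@[u,v,1]*z
    return (T[:3,:3].T@(q-T[:3,3])).round(0).astype(int).tolist()
for v in range(184,216,2):print(v,[P(u,v) for u in range(206,230,3)])
cv2.imwrite("pics/s3z.png",cv2.resize(c["color"][160:220,190:260,::-1],None,fx=10,fy=10,interpolation=cv2.INTER_CUBIC)[:600])
i=cv2.imread("pics/scene2.png");cv2.imwrite("pics/s2z.png",cv2.resize(i[160:220,170:240],None,fx=10,fy=10,interpolation=cv2.INTER_CUBIC)[:600])
```

```text
tcp in scene2 [214. 359.]
184 [[517, 111, 98], [519, 104, 101], [525, 102, 98], [529, 98, 97], [537, 98, 94], [542, 95, 92], [548, 93, 89], [645, 185, -4]]
186 [[518, 112, 93], [518, 104, 96], [525, 102, 93], [530, 100, 92], [536, 98, 89], [540, 93, 89], [548, 93, 85], [634, 175, 1]]
188 [[520, 115, 85], [517, 103, 92], [522, 101, 90], [529, 99, 87], [536, 98, 84], [540, 93, 84], [548, 93, 80], [629, 170, 0]]
190 [[520, 116, 80], [519, 106, 85], [521, 100, 87], [529, 100, 82], [534, 97, 81], [541, 95, 78], [547, 92, 76], [624, 166, -1]]
192 [[520, 117, 74], [516, 103, 83], [523, 103, 79], [529, 100, 77], [535, 98, 75], [541, 96, 73], [545, 91, 72], [622, 163, -4]]
194 [[522, 120, 67], [518, 106, 76], [523, 103, 74], [530, 102, 71], [537, 100, 68], [541, 96, 67], [545, 92, 67], [598, 139, 15]]
196 [[576, 185, 0], [517, 106, 71], [524, 104, 68], [528, 100, 68], [535, 99, 64], [541, 96, 62], [590, 140, 14], [595, 136, 13]]
198 [[572, 180, 0], [520, 110, 63], [522, 103, 65], [528, 101, 62], [535, 99, 59], [540, 96, 57], [585, 135, 14], [589, 130, 13]]
200 [[568, 176, -2], [559, 156, 13],
[... 311 characters left out ...]
4], [559, 119, 20], [563, 113, 20], [568, 109, 20]]
206 [[538, 144, 15], [527, 120, 33], [526, 110, 39], [526, 101, 43], [529, 95, 44], [534, 91, 43], [560, 110, 18], [565, 107, 17]]
208 [[-6, -500, 652], [527, 121, 28], [528, 113, 30], [527, 103, 36], [528, 94, 40], [529, 87, 43], [553, 104, 20], [557, 99, 20]]
210 [[529, 134, 14], [525, 120, 23], [525, 110, 29], [528, 104, 30], [527, 94, 36], [528, 86, 39], [548, 99, 20], [554, 96, 18]]
212 [[520, 124, 20], [525, 120, 19], [527, 113, 21], [528, 105, 24], [528, 96, 29], [531, 89, 30], [544, 95, 20], [547, 89, 21]]
214 [[515, 118, 20], [518, 113, 21], [524, 110, 18], [527, 104, 20], [527, 95, 25], [530, 89, 26], [538, 89, 21], [543, 85, 19]]
```

View pics/s3z.png

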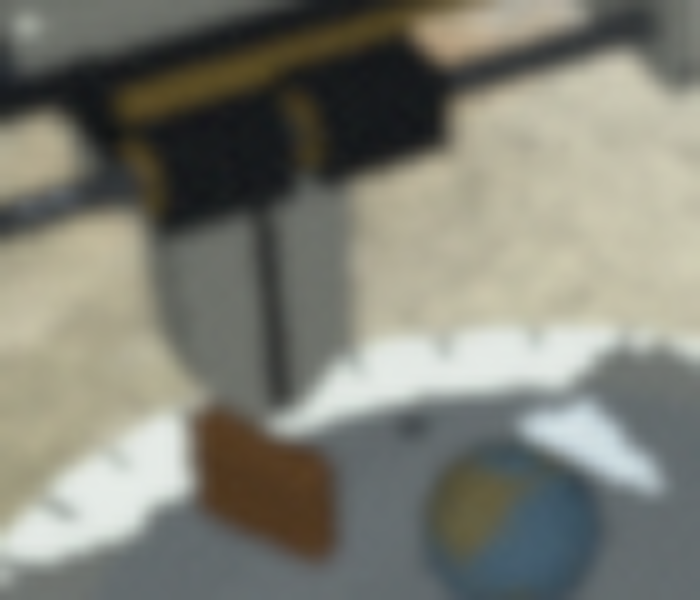

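View pics/s2z.png

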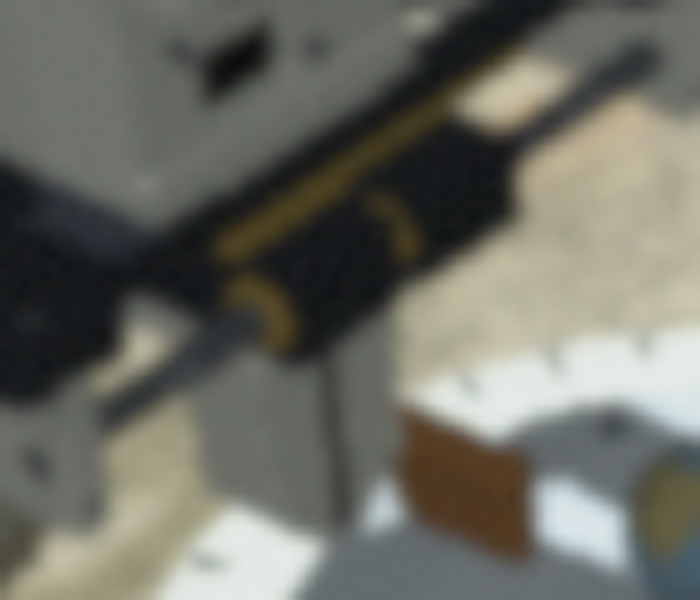

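The enlarged crops settle it. The closed fingertips end about 20 mm above the reported TCP, at s3z (270,410), which is just above the tab's top edge at (200-330,410-460). They passed over the tab without touching it. I'll go back behind the tab and descend about 17 mm lower.

Run:
```python
from plant import bot
from h import *
o=bot.get_obs();print(o["tool_pos"],o["contact_force"])
rows(o,[93.5],off=44)
```

```text
[536.10395845 109.65100206  29.73000799] [-0.51618744  1.30936875 -0.68580578]
93.5 [1, -22.8, -44.0, 0, -23.4]
```

Request:
carry_out --pt "1 0 0 -12 0" --pt "1 0 0 -20 0" --pt "1 -6 -11 -20 -6" --pt "1 -12 -22 -20 -12" --pt "1 -18 -34 -20 -18" --pt "1 -23 -44 -20 -23.4" --pt "1 -23 -44 -12 -23.4" --pt "1 -23 -44 0 -23.4" --pt "1 -23 -44 3 -23.4" --pt "1 -23 -44 3 -23.4"

```text
time: 5.75
tool_pos: [486.8, 103.0, 26.2]
tcp_rot: [-3.139, 0.001, 1.631]
contact_force: [-0.1, 0.4, 0.4]
grip_width: 0.5
```

Request:
carry_out --pt "1 0 0 4 0" --pt "1 0 0 7 0" --pt "1 0 0 10 0" --pt "1 0 0 12 0" --pt "1 0 0 12 0"

```text
time: 6.38
tool_pos: [486.7, 103.0, 14.1]
tcp_rot: [-3.139, 0.001, 1.631]
contact_force: [-0.5, 0.1, -0.6]
grip_width: 0.4
```

```bash
cat > look.py <<'E'
from plant import bot
import cv2,numpy as np,sys
from h import *
n=sys.argv[1];o=bot.get_obs()
for k in("time","tool_pos","tcp_rot","contact_force"):print(k,np.round(o[k],3))
c=bot.capture("scene");np.savez(f"scene{n}.npz",**c)
cv2.imwrite(f"pics/sc{n}.png",cv2.resize(c["color"][130:290,140:320,::-1],None,fx=4,fy=4,interpolation=cv2.INTER_CUBIC)[:600])
c=bot.capture("top");np.savez(f"top{n}.npz",**c)
cv2.imwrite(f"pics/tp{n}.png",cv2.resize(c["color"][170:300,200:340,::-1],None,fx=4,fy=4,interpolation=cv2.INTER_CUBIC))
E
python3 look.py 4
```

```text
time 6.375
tool_pos [486.743 103.001  14.097]
tcp_rot [-3.139e+00  1.000e-03  1.631e+00]
contact_force [-0.453  0.127 -0.565]
```

View pics/sc4.png

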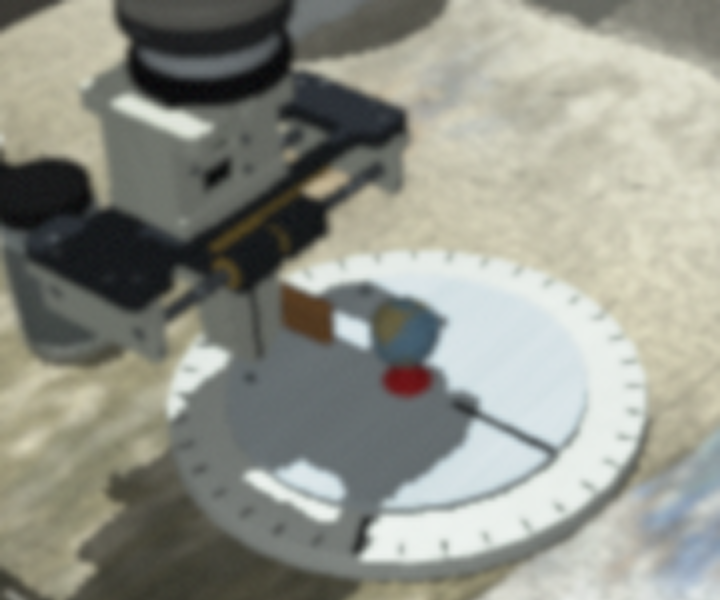

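No contact at z=14. The tip, at (258,357), is now level with the middle of the tab (285-330,285-340), and the tool frame stands clear of the jar. I'll go 3 mm lower and then push.

Request:
carry_out --pt "1 0 2 3 0" --pt "1 0 7 3 0" --pt "1 0 12 3 0" --pt "1 0.3 16 3 0" --pt "1 0.5 19 3 0" --pt "1 2 24 3 3" --pt "1 3.3 28.7 3 7" --pt "1 4.2 33.6 3 11"

```text
time: 7.48
tool_pos: [520.0, 109.4, 11.2]
tcp_rot: [-3.139, 0.001, 1.437]
contact_force: [-1.2, 0.1, -0.1]
grip_width: 0.6
```

```bash
python3 look.py 5
python3 - <<'E'
from plant import bot
from h import *
o=bot.get_obs()
rows(o,[82,78,74,70,66,62,58,54,50,46,42])
E
```

```text
time 7.475
tool_pos [520.003 109.353  11.165]
tcp_rot [-3.139e+00  1.000e-03  1.437e+00]
contact_force [-1.229  0.103 -0.107]
82 [1, -0.6, 0.2, 0, 0.4]
78 [1, 0.8, 5.1, 0, 4.4]
74 [1, 2.0, 10.0, 0, 8.4]
70 [1, 2.8, 14.9, 0, 12.4]
66 [1, 3.2, 19.9, 0, 16.4]
62 [1, 3.3, 25.0, 0, 20.4]
58 [1, 3.0, 30.0, 0, 24.4]
54 [1, 2.4, 35.0, 0, 28.4]
50 [1, 1.5, 39.9, 0, 32.4]
46 [1, 0.2, 44.8, 0, 36.4]
42 [1, -1.5, 49.6, 0, 40.4]
```

View pics/sc5.png

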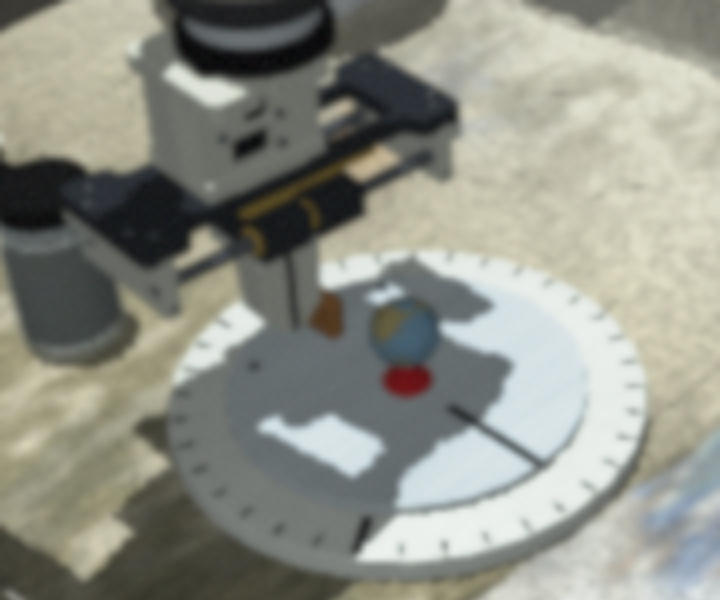

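The tab is being pushed and the index end has moved from (555,452) to (543,466), at about 1 N. I'll continue.

Request:
carry_out --pt "1 0.8 5.1 0 4.4" --pt "1 2 10 0 8.4" --pt "1 2.8 14.9 0 12.4" --pt "1 3.2 19.9 0 16.4" --pt "1 3.3 25 0 20.4" --pt "1 3 30 0 24.4" --pt "1 2.4 35 0 28.4" --pt "1 1.5 39.9 0 32.4" --pt "1 0.5 43.5 0 35"

```text
time: 8.7
tool_pos: [563.7, 104.3, 11.2]
tcp_rot: [-3.141, 0.002, 0.827]
contact_force: [-1.3, 1.2, 0.6]
grip_width: 0.4
```

```bash
python3 look.py 6
python3 - <<'E'
from plant import bot
from h import *
o=bot.get_obs()
rows(o,[50,46,42,38,34,30,26,22])
E
```

```text
time 8.7
tool_pos [563.731 104.259  11.164]
tcp_rot [-3.141e+00  2.000e-03  8.270e-01]
contact_force [-1.281  1.158  0.59 ]
50 [1, -1.4, -3.7, 0, -2.5]
46 [1, 0.3, 1.0, 0, 1.5]
42 [1, 1.7, 5.9, 0, 5.5]
38 [1, 2.8, 10.8, 0, 9.5]
34 [1, 3.5, 15.8, 0, 13.5]
30 [1, 3.8, 20.8, 0, 17.5]
26 [1, 3.8, 25.8, 0, 21.5]
22 [1, 3.5, 30.9, 0, 25.5]
```

View pics/sc6.png

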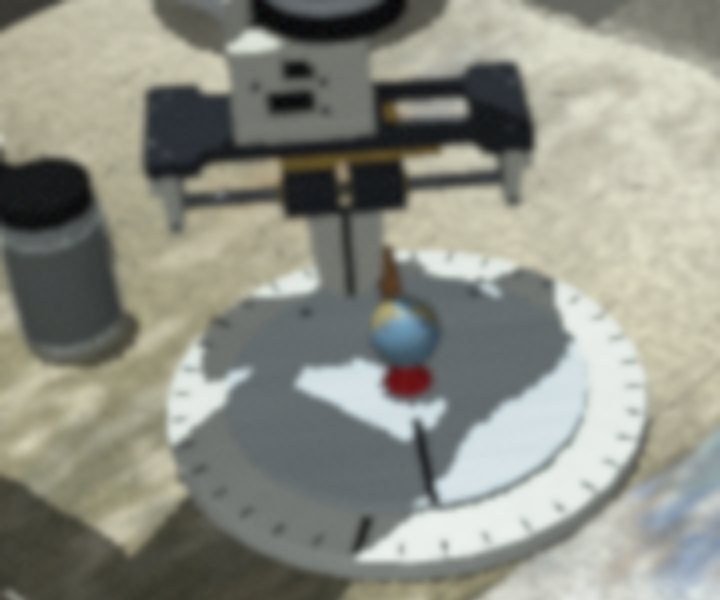

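View pics/tp6.png

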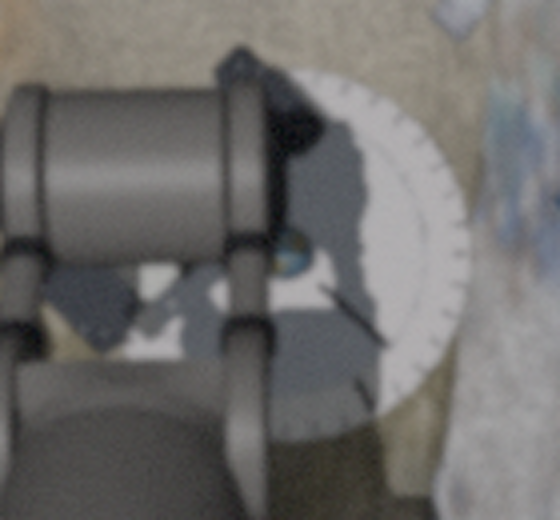

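Scene crop: index line (418,420)-(434,502), long line (366,518)-(357,550). Top crop: index (322,287)-(384,346), long line (357,380)-(374,412).

Run:
```python
from h import *
ang=lambda p,C:round(float(np.degrees(np.arctan2(p[1]-C[1],p[0]-C[0]))),1)
dd=lambda a,b:round(float(np.degrees(np.arctan2(*(b-a)[[1,0]]))),1)
c=np.load("top6.npz");f=lambda u,v,z:ray(c,200+u/4,170+v/4,z)
C=[535,38]
a,b,s,t=f(322,287,20),f(384,346,20),f(357,380,14),f(374,412,14)
print("top",ang(b,C),dd(a,b),ang(s,C),ang(t,C),dd(s,t))
c=np.load("scene6.npz");f=lambda u,v,z:ray(c,140+u/4,130+v/4,z)
L,R,N,F=f(167,405,14),f(648,405,14),f(366,0,14),f(0,0,14)
a,b,s,t=f(418,420,20),f(434,502,20),f(366,518,14),f(357,550,14)
# plate centre by fitting scene: use dial index line length: globe foot centre
g=f(407,380,24);print("foot",g)
for C in([535,38],g):print("scene",ang(a,C),ang(b,C),dd(a,b),ang(s,C),ang(t,C),dd(s,t), np.hypot(*(b[:2]-C[:2])),np.hypot(*(s[:2]-C[:2])))
```

```text
top -130.8 -132.0 -148.2 -148.7 -150.4
foot [532.54119542  33.35853446  24.        ]
scene -124.7 -128.3 -130.3 -148.2 -148.0 -147.5 91.55009808844603 94.98573529360809
scene -126.0 -129.0 -130.3 -149.8 -149.4 -147.5 86.3895160785722 90.48725764344412
```

About 18° remain. I'll push about 14° now, slowing at the end.

Request:
carry_out --pt "1 0.3 1 0 1.5" --pt "1 1.7 5.9 0 5.5" --pt "1 2.6 10 0 9" --pt "1 3.1 13 0 11.3" --pt "1 3.4 15 0 13" --pt "1 3.5 16.4 0 14" --pt "1 3.5 16.4 0 14"

```text
time: 9.68
tool_pos: [578.4, 95.4, 11.1]
tcp_rot: [-3.141, 0.002, 0.584]
contact_force: [-0.6, -0.3, 0.4]
grip_width: 0.5
```

```bash
python3 look.py 7
python3 - <<'E'
from plant import bot
from h import *
o=bot.get_obs()
rows(o,[34,32,30,28,26])
E
```

```text
time 9.675
tool_pos [578.413  95.414  11.133]
tcp_rot [-3.141e+00  2.000e-03  5.840e-01]
contact_force [-0.588 -0.32   0.367]
34 [1, -0.1, -0.7, 0, -0.5]
32 [1, 0.7, 1.7, 0, 1.5]
30 [1, 1.4, 4.1, 0, 3.5]
28 [1, 2.1, 6.5, 0, 5.5]
26 [1, 2.6, 9.0, 0, 7.5]
```

View pics/sc7.png

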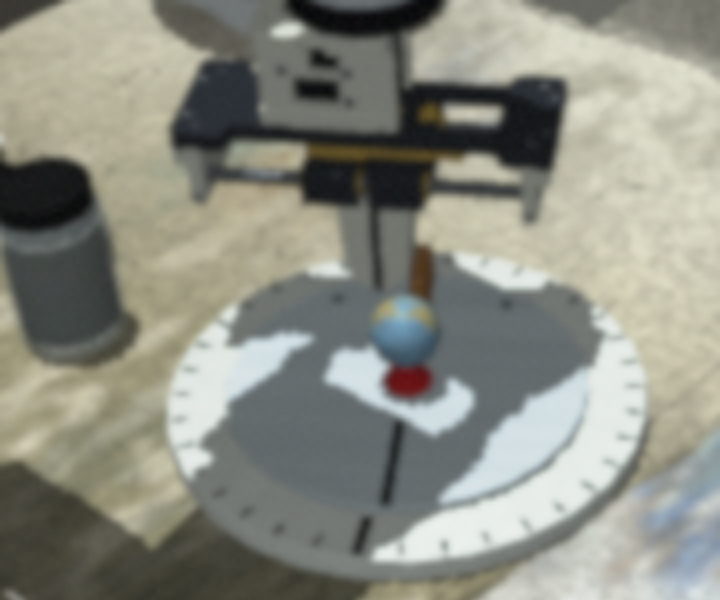

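View pics/tp7.png

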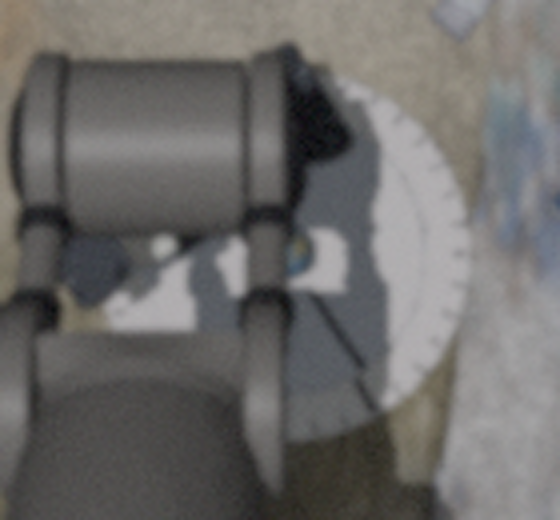

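Scene crop: index (399,424)-(386,503), long line (366,518)-(357,551). Top crop: index (312,294)-(362,366), long line (357,380)-(374,411).

Run:
```python
from h import *
ang=lambda p,C:round(float(np.degrees(np.arctan2(p[1]-C[1],p[0]-C[0]))),1)
dd=lambda a,b:round(float(np.degrees(np.arctan2(*(b-a)[[1,0]]))),1)
c=np.load("top7.npz");f=lambda u,v,z:ray(c,200+u/4,170+v/4,z)
C=[535,38]
a,b,s,t=f(312,294,20),f(362,366,20),f(357,380,14),f(374,411,14)
print("top",ang(a,C),ang(b,C),dd(a,b),ang(s,C),ang(t,C),dd(s,t))
c=np.load("scene7.npz");f=lambda u,v,z:ray(c,140+u/4,130+v/4,z)
a,b,s,t=f(399,424,20),f(386,503,20),f(366,518,14),f(357,551,14)
for C in([535,38],[532.5,35.5]):print("scene",ang(a,C),ang(b,C),dd(a,b),ang(s,C),ang(t,C),dd(s,t), np.hypot(*(b[:2]-C[:2])),np.hypot(*(s[:2]-C[:2])))
```

```text
top -143.0 -143.4 -143.6 -148.2 -148.5 -149.7
scene -141.3 -142.5 -143.3 -148.2 -148.0 -147.2 90.30478137266299 94.98573529360809
scene -142.0 -142.9 -143.3 -148.7 -148.4 -147.2 86.80110359798596 91.54666401285688
```

About 5.2° remain.

Request:
carry_out --pt "1 0.7 1.7 0 1.5" --pt "1 1.2 3.3 0 2.8" --pt "1 1.6 4.6 0 4" --pt "1 1.9 5.8 0 5" --pt "1 1.9 6.0 0 5.1" --pt "1 1.9 6.0 0 5.1"

```text
time: 10.52
tool_pos: [583.3, 91.4, 11.1]
tcp_rot: [3.141, 0.002, 0.495]
contact_force: [-0.1, 0.4, 0.2]
grip_width: 0.6
```

```bash
python3 look.py 8
python3 - <<'E'
import cv2,numpy as np
i=np.load("scene8.npz")["color"][225:275,210:270,::-1]
cv2.imwrite("pics/s8z.png",cv2.convertScaleAbs(cv2.resize(i,None,fx=12,fy=12,interpolation=cv2.INTER_CUBIC),alpha=1.5))
i=np.load("top8.npz")["color"][230:280,260:310,::-1]
cv2.imwrite("pics/t8z.png",cv2.convertScaleAbs(cv2.resize(i,None,fx=12,fy=12,interpolation=cv2.INTER_CUBIC),alpha=1.5))
E
```

```text
time 10.525
tool_pos [583.324  91.428  11.119]
tcp_rot [3.141e+00 2.000e-03 4.950e-01]
contact_force [-0.118  0.375  0.175]
```

View pics/s8z.png

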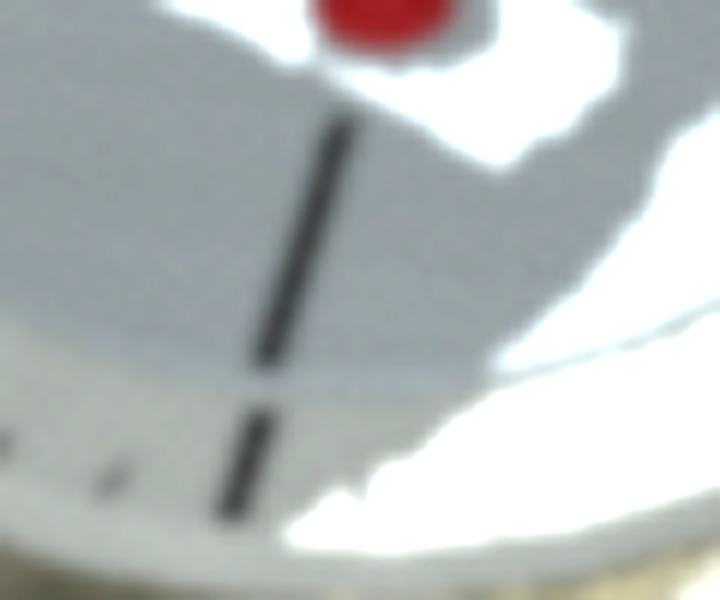

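View pics/t8z.png

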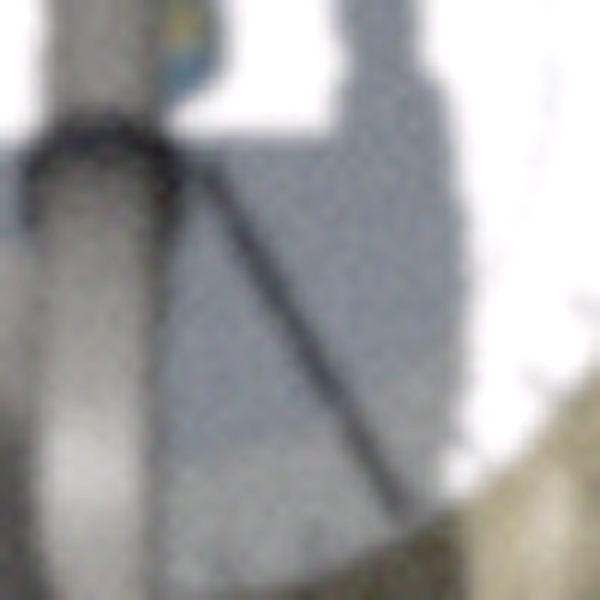

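Top view: the index and long line form one straight line, (205,170) to (400,510). Scene view: index (342,120)-(268,360), long line (261,415)-(231,515). I'll check this numerically and then back off.

Run:
```python
from h import *
ang=lambda p,C:round(float(np.degrees(np.arctan2(p[1]-C[1],p[0]-C[0]))),1)
dd=lambda a,b:round(float(np.degrees(np.arctan2(*(b-a)[[1,0]]))),1)
c=np.load("scene8.npz");f=lambda u,v,z:ray(c,210+u/12,225+v/12,z)
a,b,s,t=f(342,120,20),f(268,360,20),f(261,415,14),f(231,515,14)
for C in([535,38],[532.5,35.5]):print("scene",ang(a,C),ang(b,C),dd(a,b),ang(s,C),ang(t,C),dd(s,t))
c=np.load("top8.npz");f=lambda u,v,z:ray(c,260+u/12,230+v/12,z)
a,b,s,t=f(210,180,20),f(325,382,20),f(340,408,14),f(395,503,14);C=[535,38]
print("top",ang(a,C),ang(b,C),dd(a,b),ang(s,C),ang(t,C),dd(s,t))
```

```text
scene -146.2 -147.7 -148.5 -147.9 -147.9 -148.3
scene -147.7 -148.3 -148.5 -148.3 -148.3 -148.3
top -148.7 -148.7 -148.7 -148.7 -148.6 -148.3
```

Aligned within about 0.3°. I'll retract backwards from the tab, then lift.

Request:
carry_out --pt "1 0 -4 0 0" --pt "1 1 -10 0 0" --pt "1 2 -16 0 0" --pt "1 2 -16 -10 0" --pt "1 2 -16 -40 0" --pt "1 2 -16 -80 0" --pt "1 2 -16 -120 0" --pt "1 2 -16 -160 0" --pt "1 2 -16 -190 0" --pt "1 2 -16 -200 0"

```text
time: 11.88
tool_pos: [578.6, 106.7, 213.8]
tcp_rot: [3.139, -0.002, 0.496]
contact_force: [-0.2, -0.0, -1.2]
grip_width: 0.4
```

```bash
python3 look.py 9
python3 - <<'E'
import cv2,numpy as np
c=np.load("scene9.npz")["color"][:,:,::-1];cv2.imwrite("pics/scene9.png",c)
cv2.imwrite("pics/s9z.png",cv2.convertScaleAbs(cv2.resize(c[225:275,210:270],None,fx=12,fy=12,interpolation=cv2.INTER_CUBIC),alpha=1.5))
a=np.load("scene0.npz")["color"].astype(int)
# bystander shift check: patches
for n,(u,v,w) in dict(eraser=(332,260,12),tube=(345,212,22),jar=(154,195,26)).items():
    t=np.load("scene0.npz")["color"][v-w:v+w,u-w:u+w];s=np.load("scene9.npz")["color"][v-w-8:v+w+8,u-w-8:u+w+8]
    r=cv2.matchTemplate(s,t,cv2.TM_CCOEFF_NORMED);_,m,_,p=cv2.minMaxLoc(r);print(n,m,np.array(p)-8)
E
```

```text
time 11.875
tool_pos [578.609 106.69  213.829]
tcp_rot [ 3.139e+00 -2.000e-03  4.960e-01]
contact_force [-0.208 -0.037 -1.197]
eraser 0.9997122883796692 [0 0]
tube 0.9992876648902893 [0 0]
jar 0.9993544816970825 [0 0]
```

View pics/scene9.png

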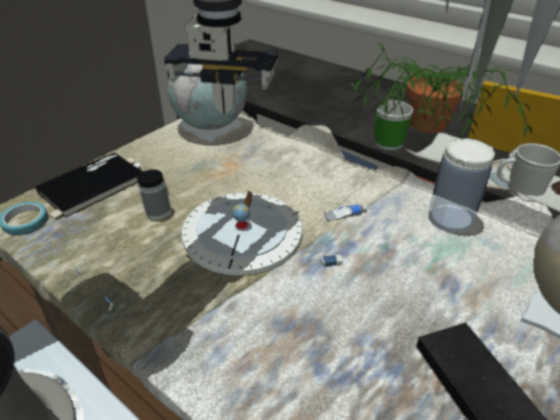

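View pics/s9z.png

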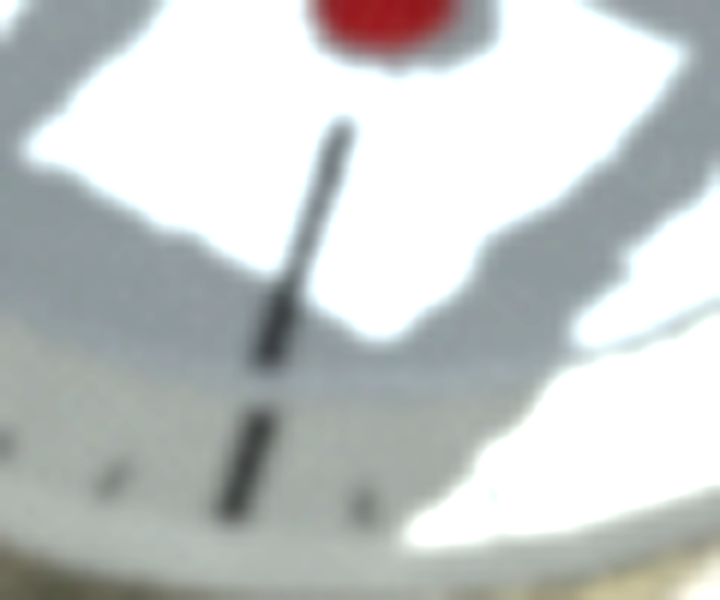

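The dial is unchanged after the retreat, with the index end at (268,360) and the long line at (261,415). The globe stands at the centre, the hand is clear and the bystanders have not shifted, so I'm handing in.

```bash
python3 -c "
from plant import bot
print(bot.close_job())"
```

```text
the job is handed in; nothing more can be done
None
```

I pushed the tab about 62° clockwise with the closed fingers until the index line met the long scale line. I then backed the hand off, lifted it clear and handed the job in at about 12 s.

- **Alignment:** before backing off, the index line and the long line agreed to about 0.3° in both the top and scene views (by one rougher centre estimate they agree within 2°). In the scene view after the retreat, neither had moved.
- **Globe and bystanders:** the globe stands upright in the middle of the dial. The jar, eraser and paint tube match their first picture with no pixel shift. Force readings between moves stayed under about 2 N.
- **What disagreed:** the real tips of the closed fingers are about 20 mm higher than the reported tool point. My first push therefore passed over the tab without touching it, so I repeated it about 19 mm lower.

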